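# Counterhold the bolt head behind the clamped bracket

### The job

Swing the toggle clamp's handle down until the clamp locks over centre on the foot of the bracket, and let go of it. Then reach down into the narrow gap behind the bracket's upright plate, grip the hidden bolt head firmly across two opposite flats and hold it still, so that it cannot turn when a workmate tightens the nut on the other side. Finish while holding the head, with the clamp still locked; the bracket stays in its nest and the tools and spare parts around it stay where they lie.

Things in the scene. Friction and masses are not known exactly. Their poses are not given: they have to be found in the camera images.
- fixture: fixed plywood board, 18 mm thick. Origin on the bench, under the middle of the front face of the bracket's plate; x from the plate to the fence, y along the plate towards the clamp, z up. Board: x -100..115, y -110..285 mm. Wooden fence: x 56..74, y -90..90, top 90 mm above the bench. Two stop screws (14 mm thick, 32 mm above the bench, y +-62) run from fence to plate; low blocks locate the foot.
- bracket: steel angle bracket of 6 mm plate, 1.3 kg, loose in its nest, axes as the fixture's. Origin under its foot, 18 mm above the bench, at the middle of the plate's front face. Foot: x -75..0, y -75..75. Upright plate: x 0..6, y -75..75, 90 mm high. A pale wooden carving blank (x -60..0, y -42..42, up to 86 mm) is bolted to its front. The gap behind (x 6..56 mm, up to the fence) is open above.
- bolt_head: steel hexagon bolt head, 24 mm across flats, 28 mm across corners, 10 mm long, behind the bracket's plate. Origin in its centre: 60 mm above the bracket's underside, 78 mm above the bench, 10 mm behind the plate's rear face (it spans 5 to 15 mm behind that face, over washers up to 30 mm across). x: the bolt's axis, from plate to fence; y: normal to two opposed flats.
- bolt (a joint): turn of the bolt (with its loose nut) about the x axis of bolt_head, rad; at 0 two flats are upright and face the fixture's +y and -y. It stands at -0.3 to 0.3 at the start and turns against light friction (0.06 N m).
- clamp_handle (a joint): turn of the toggle clamp's handle about its pivot, rad: 0 = open (handle upright, arm raised); grows as the handle swings down, away from the bracket, towards the fixture's +y; 1.25 = dead centre, 1.32 = locked at its stop, the handle then rising 15 degrees from level. Starts at 0 to 0.2. It takes 1 to 5 N at the grip, most just before dead centre, and stays where it is left.
- handle_grip (a point): point on the axis of the handle's black grip, 105 mm from the pivot, to be pinched along the hinge axis. The grip is round, 20 mm thick, and runs from 58 to 126 mm from the pivot. The handle swings in the fixture's y-z plane. It may creep a few mm in the pads on the way down, so press on until the handle is at its stop.
- handle_pivot (a point): the handle's pivot on the clamp's base, 36 mm above the bench. The hinge axis is level and parallel to the fixture's x axis.
- clamp_spindle: sprung spindle with a black rubber foot 16 mm thick at the end of the clamp's arm; when the clamp is locked it presses on the bracket's foot with about 17 N. Origin on the arm's centre line.
- mallet: bystander: round wooden carver's mallet standing on its head, 96 mm thick, 230 mm high; origin under its middle.
- gouge_wide: bystander: carving gouge lying flat, 260 mm long, 20 mm blade; origin at the ferrule, x towards the blade.
- gouge_narrow: bystander: carving gouge lying flat, 260 mm long, 11 mm blade; origin at the ferrule, x towards the blade.
- sanding_block: bystander: cork sanding block 110 x 65 x 32 mm; origin under its middle.
- wax_tin: bystander: round metal tin 76 mm thick, 50 mm high; origin under its middle.
- spare_nut: bystander: loose hexagon nut, 24 mm across flats, 13 mm high, lying on the fixture board; origin under its middle.
- spare_washer: bystander: flat washer 34 mm across, 4 mm thick, lying on the fixture board; origin under its middle.
Not all that is in view belongs to the job. Leave any blue or pink look-alike of the bracket alone.

How it is judged:
By the outcome, as a careful person would: the job done as asked, in the order asked, and still so for the second after the job is handed in, while the arm keeps its last pose, push and grip.
It also fails if it takes over 45 s, if anything falls off the work surface, if the arm or the gripper's body presses on something with over 40 N, if the wrist force passes 120 N, or if a joint passes its speed limit or range.

### The arm

A 6-joint arm with a two-finger parallel gripper is mounted at the origin on the work surface. World frame = base frame: x ahead of the robot, y to its left, z up, the work surface at z = 0. Lengths are in m, angles in rad, forces in N, time in s.
With the tool pointing down it reaches from about 0.4 to 0.925 m from the base axis. Payload 3.4 kg.
Tool frame: the origin (TCP) lies between the finger pads, 19 mm behind the fingertips; this is the grasp point; y points along the fingers, z is the direction in which the jaws open and shut, and the axes are right-handed (so a half turn about y gives the same grasp; the last joint's range is limited). The gripper opens to 85 mm and grips with 20 to 120 N. Pads are 22 mm wide; open, the fingers measure 114 mm over their backs; the gripper's body (76 mm by 85 mm) begins 54 mm behind the grasp point. The pads swing forward as they close: fully open they stand 13 mm farther back than shut.
Start: joints at [1.224, 0.307, 1.506, -0, 1.328, -0.073], TCP at [0.155, 0.554, 0.25] pointing down, gripper open.
Joint ranges: [-3.12, 3.12], [-1.05, 2.28], [0.14, 2.33], [-1.42, 4.57], [0.1, 2.73], [-2.68, 2.68]. Speed limits (rad/s): [2.57, 2.57, 3.14, 3.14, 3.14, 3.14].

### API

Orientations are given as a rotation vector (axis times angle).
In Python, from cell import telemetry, imaging, robot, look_for gives the robot as it stands.
- The arm moves only by the shell command python3 -m crank 'ROWS' [FORCE]. ROWS is text: rows parted by semicolons, each of 7 numbers parted by spaces: the finger opening in cm, from 0 to 8.54, then the shift along the tool's x, y, z in cm, then the turn, a rotation vector about the tool's x, y, z in degrees. In form: gripper dx dy dz rx ry rz; .... A call has 1 to 20 rows; each row shifts and turns the commanded pose from where the row before left it, along the tool's axes as they then stand; what a row does not reach is not made up. A row lasts 1/10 s, in which the tool goes at most 50 mm and 8.59 degrees, less where a joint would pass 70% of its speed; a pose out of reach is approached as far as the arm can. A call with a gripper value outside its range is refused whole. The fingers move at their own pace and stop on an object; FORCE is the grip in N (left out, the last holds). Time passes only in rows, so rows that do not move let the fingers close. It gives the time, the measured TCP pose, the force and the opening at its end, in the units of the state.
- telemetry.read_state(): the state, without advancing time (a new reading comes with each control period).
- imaging.camera(name): name is "side" or "top"; returns the picture (480x640x3 uint8, red, green, blue); there is no depth.
- imaging.calibration(name): a dict with "K" (3x3 intrinsics, pixels), "pose" (4x4, takes a point from camera to world coordinates). Camera axes: x right, y down, z forward; pixel columns grow to the right and rows downward; lengths in m; the calibration is good to about 2 mm. A picture is of the moment at which its call begins. calibration takes no time and is no camera call.
- robot.job_done(): hands the job in, once; it reports no verdict.
Trained networks look in the newest picture that a camera, given by its name, has taken for a name from the list of things; names that differ only in an ending like _2 or _b are one class to them, and where a whole thing is asked for, a point or a joint stands for the part that bears it (a point fixed in the world has none). Each returns a list of dicts, best first, with "conf" (0 to 1); they miss things now and then, are a little off and sometimes report something else, mostly with a low value. They report only what shows in the picture. A call takes as long as a camera call. They do not tell look-alikes from the thing itself.
- look_for(camera, name): "location" ([x, y, z] in m, in the coordinates of the camera as it stood for that picture, good to about 4 mm: the middle of the surface that is visible of it).
The state is a dict: "t": time; "qpos": joint angles; "joint_vel": joint speeds; "effort": joint torques, N m; "position": TCP position; "ee_rot": TCP orientation; "force": force on the tool from outside, world axes, zero at the start; "moment": the same for the moment, N m; "grip_width": finger opening in m.
Only numpy, scipy, OpenCV 4.12 (cv2) and the standard library are available. Lean on these libraries where they do the work, as an engineer would, in place of code of your own. Each camera call takes 0.05 s, during which the arm holds its last target. There are 200 camera calls.

## Working session

There is one attempt and no reset: what is moved stays moved. The work goes in short steps, Python scripts to look and compute and a shell command to move; the robot and the scene stay as the last step left them, time stands still between calls to the robot, and variables do not carry over. Pictures are saved under pics/ and viewed, about 8 in all and at most 12, crops included, and the job is handed in when it is done.

```bash
mkdir -p pics; ls; python3 - <<'E'
from cell import telemetry, imaging, robot, look_for
import cv2, numpy as np
np.set_printoptions(precision=4,suppress=True)
for c in("side","top"):
    im=imaging.camera(c); cv2.imwrite(f"pics/{c}0.png",im[:,:,::-1])
    k=imaging.calibration(c); T=np.array(k["pose"]); print(c,np.array(k["K"]).tolist(),T.tolist())
    for n in("fixture","bracket","bolt_head","clamp_handle","handle_grip","handle_pivot","clamp_spindle","mallet","spare_nut","spare_washer","wax_tin"):
        for d in look_for(c,n)[:3]:
            p=T[:3,:3]@np.array(d["location"])+T[:3,3]; print(n,p,round(d["conf"],2))
s=telemetry.read_state(); print(s)
E
```

```text
pics
side [[614.2722461862463, 0.0, 327.5721086741538], [0.0, 614.2722461862463, 237.69982125902595], [0.0, 0.0, 1.0]] [[0.9747578540334588, -0.11780005751011279, 0.18965830446015336, 0.18552977403711124], [-0.2222894911744884, -0.5913707376272316, 0.7751567794914853, -1.0589546541976385], [0.02084485820228017, -0.7977492069120709, -0.6026289859919525, 0.9365972497995729], [0.0, 0.0, 0.0, 1.0]]
bracket [ 0.5187 -0.1102  0.0731] 0.92
bracket [ 0.3252 -0.1682  0.0599] 0.78
bracket [ 0.1803 -0.3394  0.0497] 0.69
bolt_head [0.2042 0.3069 0.0626] 0.53
bolt_head [ 0.3739 -0.145   0.0691] 0.42
clamp_handle [0.5194 0.0688 0.1286] 0.79
clamp_handle [ 0.5194 -0.1104  0.0741] 0.28
handle_grip [0.5247 0.0717 0.1329] 0.8
handle_pivot [0.5209 0.0574 0.0849] 0.8
clamp_spindle [0.5193 0.0092 0.1069] 0.46
mallet [0.5109 0.413  0.095 ] 0.88
spare_washer [0.518  0.0079 0.1079] 0.5
wax_tin [0.635  0.405  0.0405] 0.92
top [[451.223178390051, 0.0, 322.1645559296303], [0.0, 451.223178390051, 240.00172268763814], [0.0, 0.0, 1.0]] [[0.011094001808783975, -0.9913641784985164, 0.13066747381742808, 0.2946085840
[... 416 characters left out ...]
563 0.0575] 0.59
clamp_spindle [0.5157 0.0177 0.1083] 0.59
mallet [0.5029 0.4334 0.1217] 0.73
spare_nut [ 0.454  -0.1559  0.027 ] 0.6
spare_nut [0.5041 0.4317 0.1198] 0.53
wax_tin [0.6297 0.4274 0.0491] 0.66
wax_tin [ 0.4846 -0.0719  0.0835] 0.53
{'t': 1.2, 'qpos': array([ 1.2235,  0.3068,  1.5064, -0.    ,  1.3284, -0.0735]), 'joint_vel': array([-0.0004,  0.0013, -0.0004,  0.0002, -0.0002, -0.0011]), 'effort': array([  0.0006, -45.7489, -25.234 ,  -0.0003,   0.0008,  -0.    ]), 'position': array([0.1555, 0.5536, 0.25  ]), 'ee_rot': array([-1.5601,  0.2149, -0.2149]), 'force': array([ 0.2354, -0.1883,  0.2336]), 'moment': array([-0.0392, -0.0222, -0.033 ]), 'grip_width': 0.08495025790881344}
```

```bash
ls -la; ls pics
```

```text
total 12
drwxr-xr-x  3 agent agent 4096 Dec  5 01:07 .
drwxr-xr-x 23 root  root  4096 Dec  5 01:07 ..
drwxr-xr-x  2 agent agent 4096 Dec  5 01:07 pics
side0.png
top0.png
```

View pics/top0.png

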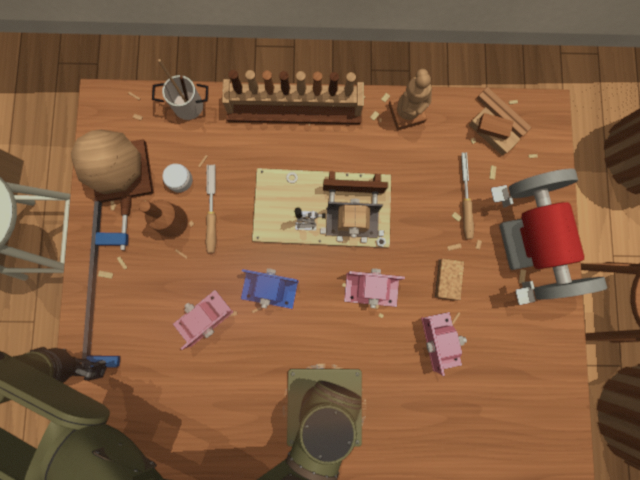

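View pics/side0.png

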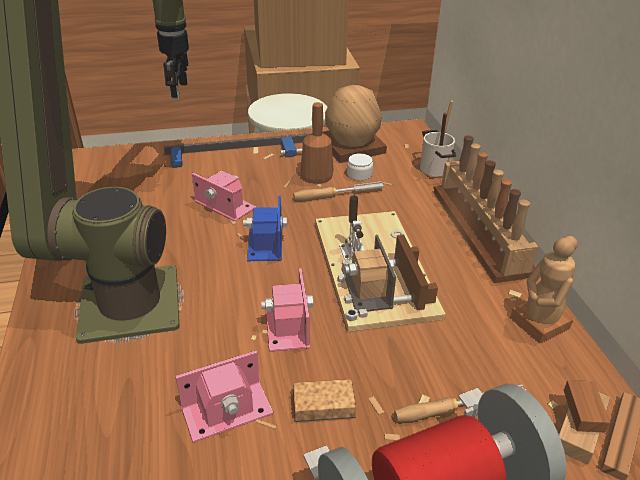

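The top picture shows the yellow board with corners near (257,169), (392,174), (390,246), (252,244); its fence is at the top (world +x) and the clamp to the left (world +y). The side picture shows the handle upright near (353,205), the bracket near (375,270) and the fence near (415,270). I'll enlarge both to get the fixture pose.

```bash
cat > h.py <<'E'
import cv2, numpy as np
from scipy.optimize import least_squares
from scipy.spatial.transform import Rotation as R
from cell import telemetry, imaging, robot, look_for
np.set_printoptions(precision=4,suppress=True)
CAL={c:(np.array(imaging.calibration(c)["K"]),np.array(imaging.calibration(c)["pose"])) for c in("side","top")}
def proj(c,P):
    K,T=CAL[c]; q=(np.asarray(P,float)-T[:3,3])@T[:3,:3]; q=q@K.T; return q[...,:2]/q[...,2:]
def onplane(c,uv,z):
    K,T=CAL[c]; d=T[:3,:3]@np.linalg.solve(K,[*uv,1]); return T[:3,3]+d*(z-T[2,3])/d[2]
def crop(c,box,s,name):
    im=cv2.imread(f"pics/{c}.png"); x0,y0,x1,y1=box
    cv2.imwrite(f"pics/{name}.png",cv2.resize(im[y0:y1,x0:x1],None,fx=s,fy=s,interpolation=cv2.INTER_CUBIC))
E
python3 - <<'E'
from h import *
for c in("top","side"):
    im=cv2.imread(f"pics/{c}0.png"); hsv=cv2.cvtColor(im,cv2.COLOR_BGR2HSV)
    m=cv2.inRange(hsv,(17,40,150),(32,160,255))
    n,l,st,_=cv2.connectedComponentsWithStats(m); i=1+np.argmax(st[1:,4]); print(c,st[i])
    pts=np.argwhere(l==i)[:,::-1].astype(np.int32)
    h=cv2.convexHull(pts); q=cv2.approxPolyDP(h,5,True)[:,0]; print(q.tolist())
    for u in q: print(onplane(c,u,0.018))
a=cv2.resize(cv2.imread("pics/top0.png")[160:255,245:400],None,fx=5,fy=5,interpolation=cv2.INTER_CUBIC);cv2.imwrite("pics/tz.png",a)
a=cv2.resize(cv2.imread("pics/side0.png")[185:330,312:448],None,fx=4,fy=4,interpolation=cv2.INTER_CUBIC);cv2.imwrite("pics/sz.png",a)
E
```

```text
top [ 252  168  128   79 4998]
[[376, 245], [253, 240], [257, 168], [328, 172], [379, 237]]
[ 0.4518 -0.1423  0.018 ]
[0.4613 0.211  0.018 ]
[0.6739 0.2059 0.018 ]
[ 0.6656 -0.0021  0.018 ]
[ 0.4752 -0.1511  0.018 ]
side [  82  124  150   22 1435]
[[231, 124], [231, 133], [153, 141], [84, 145], [82, 136]]
[0.3022 0.7844 0.018 ]
[0.296  0.7216 0.018 ]
[0.0546 0.7126 0.018 ]
[-0.1498  0.7249  0.018 ]
[-0.1608  0.7862  0.018 ]
```

View pics/tz.png

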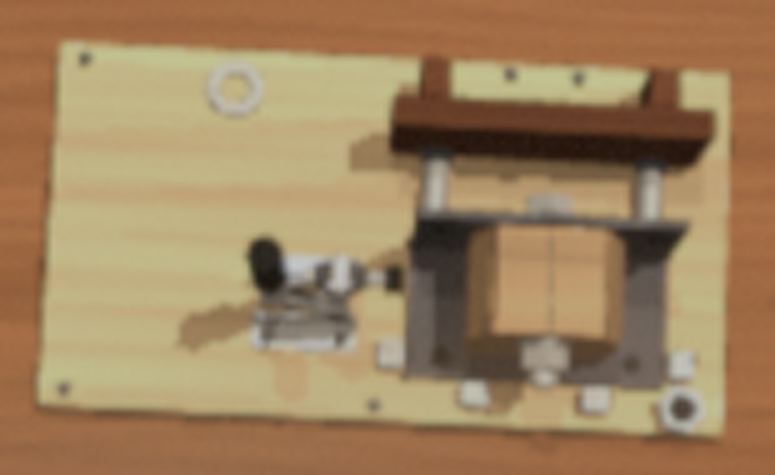

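View pics/sz.png

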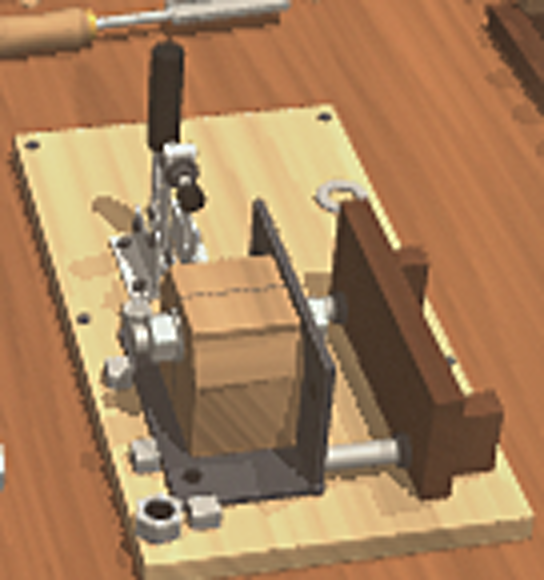

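```bash
python3 - <<'E'
from h import *
t=lambda x,y:(245+(x+.5)/5-.5,160+(y+.5)/5-.5)
s=lambda x,y:(312+(x+.5)/4-.5,185+(y+.5)/4-.5)
obs=[("top",t(62,43),(115,285,18)),("top",t(730,70),(115,-110,18)),("top",t(720,433),(-100,-110,18)),("top",t(40,403),(-100,285,18)),
("side",s(15,137),(-100,285,18)),("side",s(330,105),(115,285,18)),("side",s(532,513),(115,-110,18)),("side",s(141,566),(-100,-110,18)),
("side",s(332,370),(6,-75,108)),("side",s(352,198),(56,90,90)),("side",s(437,405),(56,-90,90)),("top",t(688,225),(3,-75,108)),("top",t(415,213),(3,75,108))]
P=np.array([o[2] for o in obs])/1000
W=lambda p,P:np.c_[P[:,0]*np.cos(p[2])-P[:,1]*np.sin(p[2])+p[0],P[:,0]*np.sin(p[2])+P[:,1]*np.cos(p[2])+p[1],P[:,2]]
def f(p):
    w=W(p,P); return np.concatenate([proj(o[0],w[i])-o[1] for i,o in enumerate(obs)])
r=least_squares(f,[.55,-.06,0],x_scale=[.01,.01,.1],loss="soft_l1"); p=r.x
print("fixture",p); 
for o,e in zip(obs,f(p).reshape(-1,2)): print(o[0],o[2],e)
ho=[("side",s(167,44),128),("side",s(164,150),58),("top",t(263,243),126),("top",t(271,288),58)]
def g(q):
    x,y,th=q; L=np.array([[x,y+d/1000*np.sin(th),.036+d/1000*np.cos(th)] for _,_,d in ho]); w=W(p,L)
    return np.concatenate([proj(o[0],w[i])-o[1] for i,o in enumerate(ho)])
q=least_squares(g,[-.03,.13,.1],x_scale=[.01,.01,.1]).x
print("pivot in fixture, th",q,g(q).reshape(-1,2)); print("pivot world",W(p,np.array([[q[0],q[1],.036]])))
for th in (q[2],1.32): print("grip",th,W(p,np.array([[q[0],q[1]+.105*np.sin(th),.036+.105*np.cos(th)]])))
E
```

```text
fixture [ 0.5511 -0.0752 -0.0325]
top (115, 285, 18) [ 0.0059 -0.662 ]
top (115, -110, 18) [0.8478 0.4965]
top (-100, -110, 18) [1.1008 0.4231]
top (-100, 285, 18) [-0.2861  0.0934]
side (-100, 285, 18) [-0.8836 -1.1351]
side (115, 285, 18) [ 0.3214 -0.7   ]
side (115, -110, 18) [0.5267 0.3352]
side (-100, -110, 18) [ 0.4979 -0.6934]
side (6, -75, 108) [ 0.7588 -0.7462]
side (56, 90, 90) [-3.8378 -0.1084]
side (56, -90, 90) [-1.1586 -0.9161]
top (3, -75, 108) [ 1.2226 -0.1314]
top (3, 75, 108) [ 0.5523 -0.3643]
pivot in fixture, th [-0.0338  0.147   0.0633] [[-0.2164 -0.1935]
 [-0.4063 -0.8747]
 [ 0.0533  1.687 ]
 [ 0.8327 -2.338 ]]
pivot world [[0.5221 0.0729 0.036 ]]
grip 0.063327114248775 [[0.5224 0.0795 0.1408]]
grip 1.32 [[0.5254 0.1745 0.0621]]
```

```bash
cat >> h.py <<'E'
FX=np.array([.5511,-.0752]); YAW=-.0325
RF=R.from_euler("z",YAW).as_matrix()
def fw(x,y,z): return RF@np.array([x,y,z])/1000+np.array([*FX,0])   # fixture mm -> world m
def tool(yax,zax):
    y=RF@np.asarray(yax,float); z=RF@np.asarray(zax,float); y/=np.linalg.norm(y); z-=y*(y@z); z/=np.linalg.norm(z)
    return np.c_[np.cross(y,z),y,z]
def rows(p0,R0,p1,R1,n,g):
    """n equal rows from pose 0 to 1, straight line, printed in tool units"""
    out=[]; p=p0.copy(); A=R0.copy(); dr=R.from_matrix(R0.T@R1).as_rotvec()
    for i in range(n):
        B=R0@R.from_rotvec(dr*(i+1)/n).as_matrix(); q=p0+(p1-p0)*(i+1)/n
        d=np.round(A.T@(q-p)*100,2); r=np.round(np.degrees(R.from_matrix(A.T@B).as_rotvec()),2)
        out.append(" ".join(f"{v:g}" for v in [g,*d,*r])); p=p+A@d/100; A=A@R.from_rotvec(np.radians(r)).as_matrix()
    print("; ".join(out)); return p,A
def now():
    s=telemetry.read_state(); return s["position"],R.from_rotvec(s["ee_rot"]).as_matrix(),s
E
python3 - <<'E'
from h import *
p,A,s=now(); print(A)
for sg in(1,-1):
    B=tool([0,0,-1],[sg,0,0]); print(sg,np.degrees(R.from_matrix(A.T@B).as_rotvec()))
B=tool([0,0,-1],[-1,0,0]) if np.trace(A.T@tool([0,0,-1],[-1,0,0]))>np.trace(A.T@tool([0,0,-1],[1,0,0])) else tool([0,0,-1],[1,0,0])
g=fw(-33.8,147+6.6,141)
p,A=rows(p,A,g+[0,0,.09],B,16,6)
E
```

```text
[[ 0.9628 -0.      0.2704]
 [-0.2704 -0.      0.9628]
 [ 0.     -1.     -0.    ]]
1 [ 0.0017 76.1747  0.0015]
-1 [   0.0016 -103.8253   -0.0018]
6 3.01 0.12 -2.23 0 4.76 0; 6 3.18 0.12 -1.98 0 4.76 0; 6 3.34 0.12 -1.7 0 4.76 0; 6 3.47 0.12 -1.43 0 4.76 0; 6 3.57 0.11 -1.13 0 4.76 0; 6 3.65 0.12 -0.83 0 4.77 0; 6 3.71 0.12 -0.52 0 4.76 0; 6 3.74 0.12 -0.21 0 4.76 0; 6 3.75 0.12 0.1 0 4.76 0; 6 3.72 0.12 0.41 0 4.76 0; 6 3.68 0.12 0.71 0 4.76 0; 6 3.6 0.12 1.02 0 4.76 0; 6 3.51 0.12 1.32 0 4.76 0; 6 3.39 0.11 1.6 0 4.76 0; 6 3.24 0.12 1.88 0 4.76 0; 6 3.08 0.12 2.14 0 4.76 0
```

```bash
python3 -m crank '6 3 0.12 -2.2 0 4.76 0; 6 3.2 0.12 -2 0 4.76 0; 6 3.3 0.12 -1.7 0 4.76 0; 6 3.5 0.12 -1.4 0 4.76 0; 6 3.6 0.1 -1.1 0 4.76 0; 6 3.65 0.12 -0.8 0 4.76 0; 6 3.7 0.12 -0.5 0 4.76 0; 6 3.75 0.12 -0.2 0 4.76 0; 6 3.75 0.12 0.1 0 4.76 0; 6 3.7 0.12 0.4 0 4.76 0; 6 3.7 0.12 0.7 0 4.76 0; 6 3.6 0.12 1 0 4.76 0; 6 3.5 0.12 1.3 0 4.76 0; 6 3.4 0.1 1.6 0 4.76 0; 6 3.2 0.12 1.9 0 4.76 0; 6 3 0.12 2.1 0 4.76 0; 6 0 0 0 0 0 0; 6 0 0 0 0 0 0'
python3 - <<'E'
from h import *
for c in("top","side"):
    cv2.imwrite(f"pics/{c}1.png",imaging.camera(c)[:,:,::-1])
    for n in("handle_grip","clamp_handle"):
        for d in look_for(c,n)[:1]: print(c,n,CAL[c][1][:3,:3]@d["location"]+CAL[c][1][:3,3],d["conf"])
p,A,s=now(); print(p,A,s["qpos"],s["t"])
g=fw(-33.8,147+6.6,141); print("target",g)
rows(p,A,g,tool([0,0,-1],[1,0,0]),4,6)
a=cv2.imread("pics/side1.png")[120:330,290:450]; b=cv2.imread("pics/top1.png")[150:255,240:400]
a=cv2.resize(a,None,fx=2.5,fy=2.5,interpolation=2); b=cv2.resize(b,None,fx=2.5,fy=2.5,interpolation=2)
c=np.zeros((525,800,3),np.uint8); c[:525,:400]=a; c[:262,400:]=b[:262]; cv2.imwrite("pics/z1.png",c)
E
```

```text
t: 3.0
position: [0.5226, 0.0807, 0.231]
ee_rot: [-1.193, 1.235, -1.233]
force: [-0.3, 1.0, -0.7]
grip_width: 0.0598
side handle_grip [0.5229 0.0725 0.1335] 0.63
side clamp_handle [0.5243 0.0702 0.1282] 0.64
[0.5218 0.0822 0.2314] [[-0.0304 -0.0001  0.9995]
 [-0.9995  0.0001 -0.0304]
 [-0.0001 -1.     -0.0001]] [0.0762 0.2576 1.6299 0.0001 1.2542 0.1066] 3.3
target [0.5223 0.0794 0.141 ]
6 0.07 2.26 0.01 0 0.03 -0; 6 0.07 2.26 0.02 0 0.03 -0; 6 0.07 2.26 0.01 0 0.03 -0; 6 0.07 2.26 0.02 0.01 0.03 -0.01
```

View pics/z1.png

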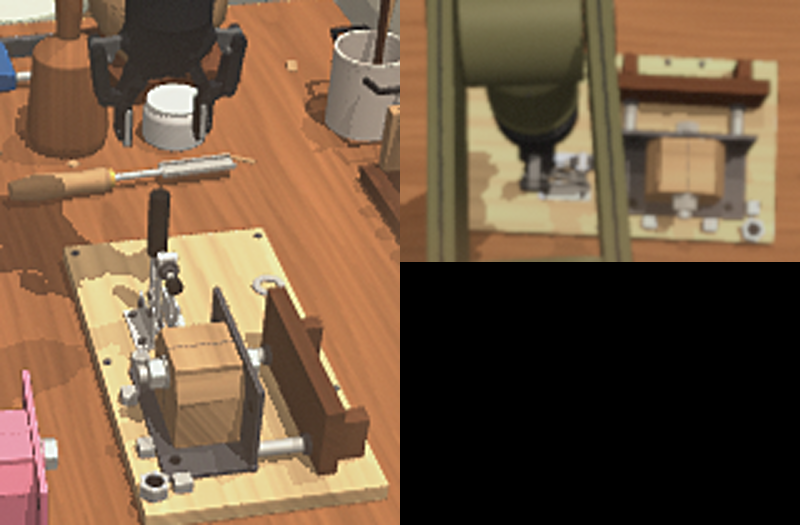

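Side crop shows the jaws (pads at x≈127 and 200) centred over the handle (159,220); the arm hides the clamp from the top. Descend, pinch, then swing.

```bash
python3 -m crank '6 0.07 2.25 0 0 0 0; 6 0.07 2.25 0 0 0 0; 6 0.07 2.25 0.03 0 0 0; 6 0.07 2.25 0.03 0 0 0; 6 0 0 0 0 0 0; 1 0 0 0 0 0 0; 1 0 0 0 0 0 0; 1 0 0 0 0 0 0; 1 0 0 0 0 0 0; 1 0 0 0 0 0 0; 1 0 0 0 0 0 0' 40
cat > arc.py <<'E'
from h import *
import sys
PX,PY,PZ=-33.8,147,36
p,A,s=now(); f=RF.T@(p-[*FX,0])*1000; print("fixture",f,s["force"],s["grip_width"],s["t"])
r=np.hypot(f[1]-PY,f[2]-PZ); th=np.arctan2(f[1]-PY,f[2]-PZ); print("r,th",r,th)
E
python3 - <<'E'
from arc import *
n=20; out=[]; th0,th1=th,1.36; 
for i in range(n):
    t=th0+(th1-th0)*(i+1)/n; ph=np.radians(45)*(i+1)/n
    q=fw(f[0],PY+r*np.sin(t),PZ+r*np.cos(t)); B=tool([0,-np.sin(ph),-np.cos(ph)],[1,0,0])
    d=np.round(A.T@(q-p)*100,2); rr=np.round(np.degrees(R.from_matrix(A.T@B).as_rotvec()),2)
    print(d,rr); p=p+A@d/100; A=A@R.from_rotvec(np.radians(rr)).as_matrix()
E
```

```text
t: 4.4
position: [0.5216, 0.0788, 0.1426]
ee_rot: [-1.195, 1.234, -1.232]
force: [-4.3, 1.1, 5.6]
grip_width: 0.019
fixture [-34.5267 153.0031 142.6341] [-4.2869  1.0519  5.6263] 0.019014099771783217 4.4
r,th 106.80296592828488 0.05623647409492116
[-0.69  0.06  0.  ] [ 0.09  0.02 -2.28]
[-0.69  0.08  0.  ] [ 0.   -0.   -2.25]
[-0.69  0.1   0.  ] [ 0.   -0.   -2.25]
[-0.69  0.11  0.  ] [ 0.   -0.   -2.25]
[-0.68  0.14  0.  ] [ 0.   -0.   -2.25]
[-0.68  0.15  0.  ] [ 0.   -0.   -2.25]
[-0.68  0.17  0.  ] [ 0.   -0.   -2.25]
[-0.67  0.18  0.  ] [ 0.   -0.   -2.25]
[-0.67  0.21  0.  ] [ 0.   -0.   -2.25]
[-0.66  0.22  0.  ] [ 0.    0.   -2.25]
[-0.65  0.23  0.  ] [ 0.    0.   -2.25]
[-0.65  0.26  0.  ] [ 0.    0.   -2.25]
[-0.64  0.27  0.  ] [ 0.    0.   -2.25]
[-0.63  0.29  0.  ] [ 0.    0.   -2.25]
[-0.63  0.3   0.  ] [ 0.    0.   -2.25]
[-0.62  0.32  0.  ] [ 0.    0.   -2.25]
[-0.61  0.34  0.  ] [ 0.    0.   -2.25]
[-0.6   0.35  0.  ] [ 0.    0.   -2.25]
[-0.59  0.37  0.  ] [ 0.    0.   -2.25]
[-0.58  0.38  0.  ] [ 0.    0.   -2.25]
```

```bash
python3 -m crank '1 -0.69 0.06 0 0 0 -2.25; 1 -0.69 0.08 0 0 0 -2.25; 1 -0.69 0.1 0 0 0 -2.25; 1 -0.69 0.11 0 0 0 -2.25; 1 -0.68 0.14 0 0 0 -2.25; 1 -0.68 0.15 0 0 0 -2.25; 1 -0.68 0.17 0 0 0 -2.25; 1 -0.67 0.18 0 0 0 -2.25; 1 -0.67 0.21 0 0 0 -2.25; 1 -0.66 0.22 0 0 0 -2.25'; python3 arc.py
```

```text
t: 5.4
position: [0.5238, 0.1428, 0.1187]
ee_rot: [-1.483, 1.026, -1.517]
force: [-7.1, 3.9, 10.5]
grip_width: 0.0191
fixture [-34.3719 217.0216 118.7093] [-7.05    3.9281 10.4755] 0.01911560930294147 5.4
r,th 108.36905499357235 0.702516091140419
```

```bash
python3 -m crank '1 -0.65 0.23 0 0 0 -2.25; 1 -0.65 0.26 0 0 0 -2.25; 1 -0.64 0.27 0 0 0 -2.25; 1 -0.63 0.29 0 0 0 -2.25; 1 -0.63 0.3 0 0 0 -2.25; 1 -0.62 0.32 0 0 0 -2.25; 1 -0.61 0.34 0 0 0 -2.25; 1 -0.6 0.35 0 0 0 -2.25; 1 -0.59 0.37 0 0 0 -2.25; 1 -0.58 0.38 0 0 0 -2.25; 1 0 0 0 0 0 0; 1 0 0 0 0 0 0'; python3 arc.py
```

```text
t: 6.6
position: [0.525, 0.1796, 0.0572]
ee_rot: [-1.756, 0.765, -1.779]
force: [-6.3, 9.1, 3.8]
grip_width: 0.0189
fixture [-34.408  253.8059  57.164 ] [-6.288   9.0722  3.7925] 0.018926673881107605 6.6
r,th 108.88254962271954 1.3751762415346303
```

```bash
python3 -m crank '1 -0.2 0.2 0 0 0 0; 1 0 0 0 0 0 0'; python3 arc.py;  python3 -m crank '1 -0.2 0.2 0 0 0 0; 1 0 0 0 0 0 0'; python3 arc.py
```

```text
t: 6.8
position: [0.525, 0.1796, 0.0568]
ee_rot: [-1.755, 0.764, -1.782]
force: [-8.2, 11.8, 12.9]
grip_width: 0.0189
fixture [-34.3835 253.85    56.7513] [-8.2123 11.842  12.9264] 0.018861225840171775 6.8
r,th 108.84639875070643 1.3789742172362671
t: 7.0
position: [0.5251, 0.1796, 0.0565]
ee_rot: [-1.755, 0.763, -1.784]
force: [-10.9, 16.0, 24.8]
grip_width: 0.019
fixture [-34.2683 253.8545  56.4962] [-10.8566  16.002   24.7801] 0.019041518809765498 7.0
r,th 108.8024591588867 1.381284434126245
```

At the stop: each further 2.8 mm of push moved only 0.3 mm and raised the force by 10 N. Releasing and backing off along the fingers.

```bash
python3 -m crank '6 0 0 0 0 0 0; 6 0 0 0 0 0 0; 6 0 0 0 0 0 0; 6 0 0 0 0 0 0; 6 0 -2 0 0 0 0; 6 0 -3 0 0 0 0; 6 0 -4 0 0 0 0; 6 0 -4 0 0 0 0; 6 0 -4 0 0 0 0; 6 -1 -3 0 0 0 5; 6 0 0 0 0 0 0'
python3 - <<'E'
from h import *
for c in("top","side"):
    cv2.imwrite(f"pics/{c}2.png",imaging.camera(c)[:,:,::-1])
p,A,s=now(); print(p,s["qpos"],s["t"],s["force"])
for c,n in(("top","bolt_head"),("side","bolt_head"),("top","bracket"),("top","handle_grip"),("side","handle_grip"),("side","clamp_spindle")):
    for d in look_for(c,n)[:3]: print(c,n,CAL[c][1][:3,:3]@d["location"]+CAL[c][1][:3,3],d["conf"])
a=cv2.imread("pics/side2.png")[170:330,305:450]; b=cv2.imread("pics/top2.png")[155:255,240:400]
a=cv2.resize(a,None,fx=2.75,fy=2.75,interpolation=2); b=cv2.resize(b,None,fx=2.5,fy=2.5,interpolation=2)
d=cv2.resize(cv2.imread("pics/top2.png")[190:220,330:390],None,fx=6.6,fy=6.6,interpolation=2)
c=np.zeros((550,800,3),np.uint8); c[:a.shape[0],:a.shape[1]]=a; c[:250,400:]=b; c[300:300+d.shape[0],400:400+d.shape[1]]=d; cv2.imwrite("pics/z2.png",c)
E
```

```text
t: 8.1
position: [0.533, 0.3285, 0.1889]
ee_rot: [-1.686, 0.826, -1.723]
force: [0.6, -0.2, -0.2]
grip_width: 0.0603
[0.5311 0.3248 0.1857] [ 0.7426  0.6864  1.2102 -0.4865  1.7531  0.812 ] 8.2 [-0.463  -0.7117 -0.3798]
top bolt_head [ 0.1734 -0.2794  0.0677] 0.51
top bolt_head [0.5212 0.1492 0.0628] 0.49
top bolt_head [0.2013 0.3121 0.0675] 0.39
side bolt_head [0.3739 0.1414 0.0649] 0.51
side bolt_head [ 0.3764 -0.1419  0.0678] 0.38
top bracket [ 0.3257 -0.1205  0.0688] 0.97
top bracket [0.2426 0.3314 0.0673] 0.75
top bracket [ 0.1844 -0.3136  0.0683] 0.68
top handle_grip [0.5173 0.1473 0.0615] 0.62
top handle_grip [0.4888 0.439  0.1199] 0.5
side handle_grip [0.5274 0.1436 0.066 ] 0.56
```

View pics/z2.png

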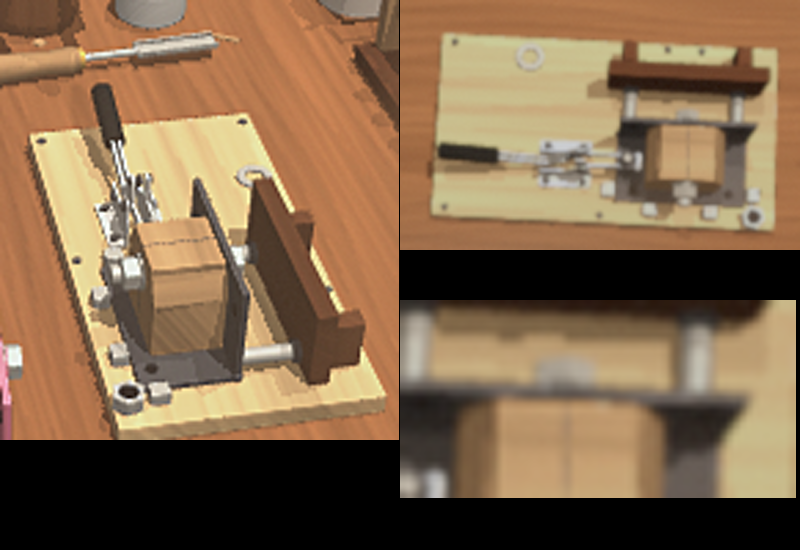

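The crops show the handle lying down and the arm with its foot on the bracket's foot. The hidden head shows in the top view at about (355,199). Next: a close-up of the head and nut with the model drawn over them.

```bash
python3 - <<'E'
from h import *
def big(c,box,s):
    im=cv2.imread(f"pics/{c}2.png"); x0,y0,x1,y1=box
    return cv2.resize(im[y0:y1,x0:x1],None,fx=s,fy=s,interpolation=cv2.INTER_LANCZOS4)
a=big("top",(340,185,372,215),12); b=a.copy()
for x,col in((11,(0,255,0)),(21,(0,0,255))):
    P=np.array([fw(x,13.86*np.sin(t),78+13.86*np.cos(t)) for t in np.radians(np.arange(0,360,60))])
    uv=(proj("top",P)-[340,185]+.5)*12; cv2.polylines(b,[uv.astype(int)],True,col,1)
P=np.array([fw(x,y,108) for x,y in((0,75),(0,-75),(6,-75),(6,75))]); cv2.polylines(b,[((proj("top",P)-[340,185]+.5)*12).astype(int)],True,(255,0,0),1)
P=np.array([fw(x,y,90) for x,y in((56,90),(56,-90),(74,-90),(74,90))]); cv2.polylines(b,[((proj("top",P)-[340,185]+.5)*12).astype(int)],True,(255,0,255),1)
e=big("side",(335,255,365,285),12)
c=np.zeros((600,800,3),np.uint8); c[:360,:384]=a; c[:360,400:784]=b; 
e=cv2.resize(e,(235,235)); c[365:600,:235]=e
f=big("top",(325,175,395,215),5); 
for P in ([fw(x,y,108) for x,y in((0,75),(0,-75),(6,-75),(6,75))],[fw(x,y,90) for x,y in((56,90),(56,-90),(74,-90),(74,90))]):
    cv2.polylines(f,[((proj("top",np.array(P))-[325,175]+.5)*5).astype(int)],True,(255,0,255),1)
c[365:565,400:750]=f
cv2.imwrite("pics/z3.png",c)
E
```

```text
(no output)
```

View pics/z3.png

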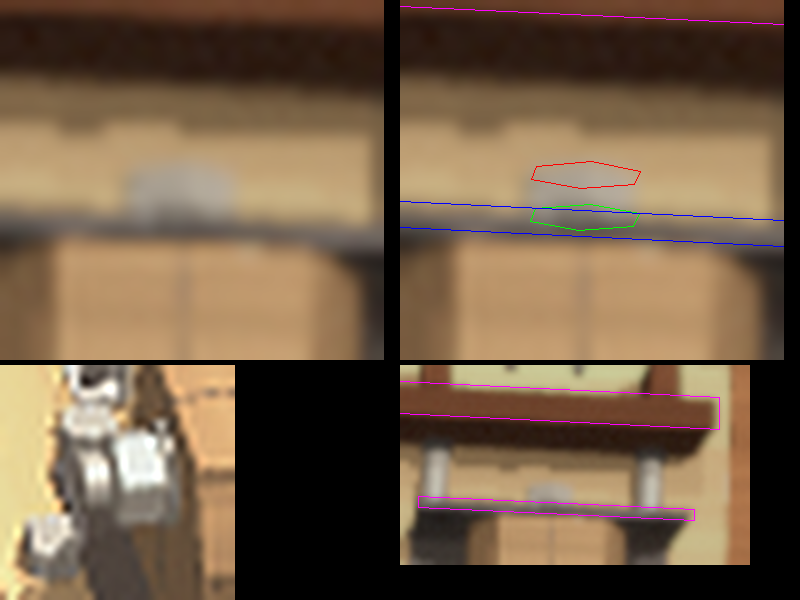

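```bash
python3 - <<'E'
from h import *
im=cv2.imread("pics/top2.png"); print(im[196:206,348:363].sum(2)//3)
for a in(-.3,-.15,0,.15,.3):
    P=np.array([fw(21,13.86*np.sin(t),78+13.86*np.cos(t)) for t in np.radians([-60,0,60])-a]); print(a,proj("top",P).round(1).tolist())
p,A,s=now()
B=tool([0,0,-1],[0,1,0]); print(R.from_matrix(A.T@B).magnitude(),R.from_matrix(A.T@tool([0,0,-1],[0,-1,0])).magnitude())
E
```

```text
[[138 148 150 150 150 148 144 132 130 131 130 131 131 131 131]
 [151 153 154 153 153 153 151 151 152 151 152 151 151 151 151]
 [157 155 154 156 156 156 156 158 160 159 158 156 155 154 154]
 [159 155 152 153 157 158 159 162 166 165 165 162 158 157 158]
 [163 158 149 152 156 157 158 162 167 168 169 167 166 165 165]
 [164 159 151 155 152 148 149 153 162 166 168 167 168 168 167]
 [143 140 133 137 136 124 125 127 134 145 148 148 151 150 151]
 [110 109 108 113 112 100 100 100 102 109 112 113 119 117 119]
 [ 97  93  92  95  95  89  89  87  87  89  92  96  97  98  96]
 [128 126 127 126 126 126 123 119 124 124 126 129 133 127 112]]
-0.3 [[358.8, 198.5], [354.0, 198.0], [350.2, 198.6]]
-0.15 [[359.2, 198.6], [354.7, 198.0], [350.5, 198.5]]
0 [[359.6, 198.8], [355.5, 198.0], [350.9, 198.3]]
0.15 [[359.8, 198.9], [356.2, 198.0], [351.4, 198.2]]
0.3 [[360.0, 199.1], [356.9, 198.1], [351.9, 198.1]]
1.6886226270079645 1.6891541654241635
```

```bash
python3 - <<'E'
from h import *
im=cv2.imread("pics/top2.png").astype(int); print((im[...,2]-im[...,0])[195:205,346:364]); print(im[195:205,346:364,0])
E
```

```text
[[55 56 61 67 68 66 68 66 64 58 56 56 55 57 56 55 56 55]
 [67 67 69 73 72 73 72 73 71 68 68 67 68 68 68 67 66 67]
 [73 74 72 73 71 71 71 71 71 70 70 71 72 73 73 74 74 74]
 [73 74 74 74 70 61 57 54 51 49 52 57 64 68 73 75 74 74]
 [74 74 73 72 59 41 36 32 29 29 32 36 45 58 73 75 75 75]
 [72 72 72 69 50 28 24 23 24 24 25 25 30 48 68 71 71 71]
 [68 69 70 67 47 26 22 22 22 23 24 24 29 47 66 69 69 69]
 [49 50 55 52 37 22 18 19 19 20 22 22 26 42 61 63 64 66]
 [21 22 23 22 20 16 14 15 15 15 17 17 20 27 39 40 43 49]
 [38 34 30 27 26 25 24 25 23 23 24 24 23 24 24 24 23 25]]
[[ 73  73  82  94  94  97  94  96  89  74  73  74  74  72  75  74  74  75]
 [ 95  96 102 110 113 112 112 110 107  97  95  96  95  96  96  96  97  95]
 [113 112 114 115 117 116 116 116 114 114 115 114 114 113 113 112 112 111]
 [120 118 118 117 118 124 126 128 130 133 133 130 125 121 117 115 115 115]
 [120 120 121 117 121 132 138 141 144 147 149 146 142 132 120 118 119 118]
 [123 123 124 121 122 137 144 145 145 150 154 155 153 142 129 127 127 127]
 [117 120 126 123 126 141 141 137 138 141 149 153 153 142 132 130 129 130]
 [101 107 114 113 114 126 127 115 115 117 123 134 134 126 118 116 117 120]
 [ 99 100  99  98  98 106 105  93  93  93  94 101 102 100  99  97  97  99]
 [ 93  88  83  80  80  83  84  77  78  76  76  78  82  84  86  86  85  86]]
```

```bash
python3 - <<'E'
from h import *
p,A,s=now(); a=p+[0,-.06,.05]
q,C=rows(p,A,a,A,2,5)
g=fw(22,1.8,220); print(g); rows(q,C,g,tool([0,0,-1],[0,-1,0]),15,5)
E
```

```text
5 3.9 0.02 0.09 0 0 0; 5 3.91 0.02 0.1 0 0 0
[ 0.5731 -0.0741  0.22  ]
5 1.65 1.52 0.36 -2.09 5.73 2.1; 5 1.67 1.44 0.58 -2.08 5.73 2.1; 5 1.64 1.36 0.79 -2.09 5.74 2.1; 5 1.6 1.26 1.01 -2.09 5.73 2.11; 5 1.54 1.16 1.2 -2.09 5.73 2.1; 5 1.44 1.07 1.4 -2.08 5.73 2.1; 5 1.34 0.95 1.57 -2.09 5.73 2.1; 5 1.2 0.85 1.73 -2.09 5.74 2.1; 5 1.05 0.75 1.88 -2.09 5.73 2.1; 5 0.88 0.64 2 -2.08 5.73 2.11; 5 0.7 0.53 2.09 -2.09 5.73 2.1; 5 0.51 0.43 2.18 -2.09 5.73 2.1; 5 0.29 0.34 2.23 -2.08 5.74 2.1; 5 0.09 0.25 2.26 -2.09 5.73 2.1; 5 -0.14 0.17 2.26 -2.09 5.73 2.1
```

```bash
python3 -m crank '5 3.9 0 0.1 0 0 0; 5 3.9 0 0.1 0 0 0; 5 1.65 1.5 0.35 -2.1 5.73 2.1; 5 1.65 1.45 0.6 -2.1 5.73 2.1; 5 1.65 1.35 0.8 -2.1 5.73 2.1; 5 1.6 1.25 1 -2.1 5.73 2.1; 5 1.55 1.15 1.2 -2.1 5.73 2.1; 5 1.45 1.05 1.4 -2.1 5.73 2.1; 5 1.35 0.95 1.55 -2.1 5.73 2.1; 5 1.2 0.85 1.75 -2.1 5.73 2.1; 5 1.05 0.75 1.9 -2.1 5.73 2.1; 5 0.9 0.65 2 -2.1 5.73 2.1; 5 0.7 0.55 2.1 -2.1 5.73 2.1; 5 0.5 0.45 2.2 -2.1 5.73 2.1; 5 0.3 0.35 2.25 -2.1 5.73 2.1; 5 0.1 0.25 2.25 -2.1 5.73 2.1; 5 -0.15 0.15 2.25 -2.1 5.73 2.1; 5 0 0 0 0 0 0; 5 0 0 0 0 0 0'
python3 - <<'E'
from h import *
p,A,s=now(); print(s["qpos"],s["t"],s["force"])
im=imaging.camera("side")[:,:,::-1]; cv2.imwrite("pics/side3.png",im)
d=np.abs(im[95:185,300:390].astype(int)-cv2.imread("pics/side0.png")[95:185,300:390]).max(2); print("mallet diff",(d>40).sum(),d.mean())
g=fw(22,1.8,120); q,C=rows(p,A,g+[0,0,.0],tool([0,0,-1],[0,-1,0]),4,4)
E
```

```text
t: 10.4
position: [0.5729, -0.0739, 0.2203]
ee_rot: [-0.035, -2.209, 2.198]
force: [-0.3, 0.6, -0.5]
grip_width: 0.0499
[-0.204   0.3353  1.5423  0.0045  1.2665  1.399 ] 10.4 [-0.3099  0.5926 -0.5075]
mallet diff 239 14.177901234567901
4 -0.01 2.51 0.02 0.07 -0.02 0.03; 4 -0.01 2.5 0.01 0.06 -0.01 0.02; 4 -0.01 2.51 0.01 0.07 -0.02 0.03; 4 -0.01 2.51 0.01 0.07 -0.01 0.02
```

View pics/side3.png

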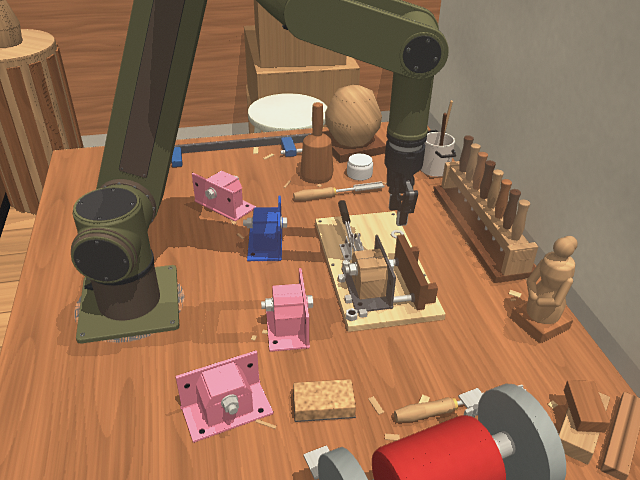

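The mallet stands unmoved at (317,150), and the gripper hangs over the gap at (402,205). Descending in stages while watching the force.

```bash
python3 -m crank '4 0 2.5 0 0.06 0 0; 4 0 2.5 0 0.06 0 0; 4 0 2.5 0 0.06 0 0; 4 0 2 0 0.06 0 0; 4 0 0 0 0 0 0'
python3 - <<'E'
from h import *
p,A,s=now(); f=RF.T@(p-[*FX,0])*1000; print("fixture",f,RF.T@A)
im=imaging.camera("side")[:,:,::-1]; jm=imaging.camera("top")[:,:,::-1]
cv2.imwrite("pics/side4.png",im); cv2.imwrite("pics/top4.png",jm)
c=np.zeros((400,800,3),np.uint8); c[:,:400]=cv2.resize(im[215:295,365:445],(400,400),interpolation=2); c[:,400:]=cv2.resize(jm[165:245,315:395],(400,400),interpolation=2)
cv2.imwrite("pics/z4.png",c)
E
```

```text
t: 10.95
position: [0.5714, -0.0707, 0.1227]
ee_rot: [-0.024, -2.205, 2.201]
force: [-0.8, 0.2, -0.9]
grip_width: 0.0397
fixture [ 20.1841   5.1477 122.6597] [[-1.     -0.0072  0.0031]
 [-0.0032  0.0015 -1.    ]
 [ 0.0072 -1.     -0.0015]]
```

View pics/z4.png

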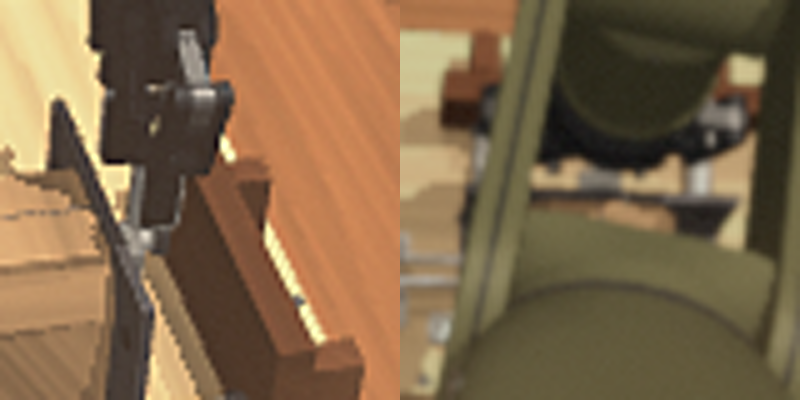

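```bash
python3 -m crank '4 0 0 0 0 0 0; 4 0 0 0 0 0 0;4 0 0 0 0 0 0'; python3 - <<'E'
from h import *
for i in range(4):
    p,A,s=now(); print("fixture",RF.T@(p-[*FX,0])*1000,s["t"],(RF.T@A)[:,1]); imaging.camera("side")
print(s["force"])
# pad extents predicted in side pic crop (5x at 365,215)
for x in (9,11,22,33): print(x,((proj("side",fw(x,-18,104))-[365,215])*5).round(0))
E
```

```text
t: 11.35
position: [0.5745, -0.0729, 0.1269]
ee_rot: [-0.038, -2.206, 2.206]
force: [0.1, 0.4, -0.4]
grip_width: 0.0399
fixture [ 23.2875   3.0592 126.8554] 11.35 [ 0.0021 -0.0001 -1.    ]
fixture [ 23.1116   3.0137 126.6856] 11.4 [ 0.0017 -0.     -1.    ]
fixture [ 22.939    3.0055 126.4638] 11.45 [ 0.0013  0.0001 -1.    ]
fixture [ 22.8387   2.9794 126.3133] 11.5 [ 0.001   0.0001 -1.    ]
[-0.6316  0.6388 -0.596 ]
9 [121. 228.]
11 [126. 227.]
22 [150. 225.]
33 [175. 222.]
```

```bash
python3 -m crank '4 0 0.3 0.06 0 0 0; 4 0 0.5 0.06 0 0 0; 4 0 0.5 0 0 0 0; 4 0 0.5 0 0 0 0; 4 0 0.5 0 0 0 0; 4 0 0.5 0 0 0 0; 4 0 0 0 0 0 0; 4 0 0 0 0 0 0'; python3 -m crank '4 0 0.5 0 0 0 0; 4 0 0.5 0 0 0 0; 4 0 0.5 0 0 0 0; 4 0 0.4 0 0 0 0; 4 0 0 0 0 0 0; 4 0 0 0 0 0 0; 4 0 0 0 0 0 0; 4 0 0 0 0 0 0'; python3 - <<'E'
from h import *
p,A,s=now(); print("fixture",RF.T@(p-[*FX,0])*1000,s["t"],s["force"],s["moment"],(RF.T@A)[:,1])
E
```

```text
t: 12.35
position: [0.5737, -0.074, 0.0975]
ee_rot: [-0.035, -2.205, 2.205]
force: [-0.0, 0.1, 0.2]
grip_width: 0.0399
t: 13.15
position: [0.574, -0.0741, 0.079]
ee_rot: [-0.036, -2.206, 2.205]
force: [0.0, -0.8, 0.9]
grip_width: 0.0402
fixture [22.834   1.8718 78.969 ] 13.15 [ 0.0053 -0.7514  0.9034] [0.0288 0.0157 0.034 ] [ 0.0006  0.0002 -1.    ]
```

No contact on the way down. Closing lightly so the width shows how the flats lie.

```bash
python3 -m crank '3 0 0 0 0 0 0; 3 0 0 0 0 0 0; 2.8 0 0 0 0 0 0; 2.6 0 0 0 0 0 0; 2.4 0 0 0 0 0 0; 2.2 0 0 0 0 0 0; 2 0 0 0 0 0 0; 1.8 0 0 0 0 0 0; 1.8 0 0 0 0 0 0; 1.8 0 0 0 0 0 0' 20;  python3 - <<'E'
from h import *
p,A,s=now(); print("fixture",RF.T@(p-[*FX,0])*1000,s["t"],s["force"],s["moment"],s["grip_width"],(RF.T@A)[:,1])
E
```

```text
t: 14.15
position: [0.5739, -0.0758, 0.0791]
ee_rot: [-0.036, -2.203, 2.208]
force: [-2.1, -6.5, 2.0]
grip_width: 0.0236
fixture [22.8482  0.1678 79.1367] 14.15 [-2.1038 -6.545   1.9749] [-0.9881  0.1687  0.0456] 0.02355756254838674 [ 0.0006 -0.0024 -1.    ]
```

Width 23.6 mm means the pads lie on the flats (a corner contact would read 25–28). Shift 1.7 mm sideways to relieve the side force, then firm up.

```bash
python3 -m crank '1.8 0 0 0.06 0 0 0; 1.8 0 0 0.06 0 0 0; 1.8 0 0 0.05 0 0 0; 1.8 0 0 0 0 0 0; 1.8 0 0 0 0 0 0';  python3 -m crank '1.8 0 0 0 0 0 0; 1.8 0 0 0 0 0 0; 1.8 0 0 0 0 0 0; 1.8 0 0 0 0 0 0; 1.8 0 0 0 0 0 0' 80
python3 - <<'E'
from h import *
for c in("top","side"):
    im=imaging.camera(c)[:,:,::-1]; cv2.imwrite(f"pics/{c}5.png",im)
p,A,s=now(); print("fixture",RF.T@(p-[*FX,0])*1000,s["t"],s["force"],s["moment"],s["grip_width"],(RF.T@A)[:,1])
a=cv2.resize(cv2.imread("pics/side5.png")[185:335,305:455],(450,450),interpolation=2); b=cv2.resize(cv2.imread("pics/side2.png")[185:335,305:455],(350,350),interpolation=2)
c=np.zeros((450,800,3),np.uint8); c[:,:450]=a; c[:350,450:]=b; cv2.imwrite("pics/z5.png",c)
E
```

```text
t: 14.65
position: [0.5739, -0.0758, 0.0791]
ee_rot: [-0.036, -2.205, 2.206]
force: [-1.1, -2.5, 6.2]
grip_width: 0.0233
t: 15.15
position: [0.574, -0.0758, 0.0793]
ee_rot: [-0.036, -2.205, 2.206]
force: [-0.9, -3.3, 7.2]
grip_width: 0.022
fixture [22.8688  0.0865 79.3345] 15.25 [-0.5427 -3.2913  6.2992] [-0.5422  0.2579 -0.0057] 0.022286745250450046 [ 0.0008 -0.0001 -1.    ]
```

View pics/z5.png

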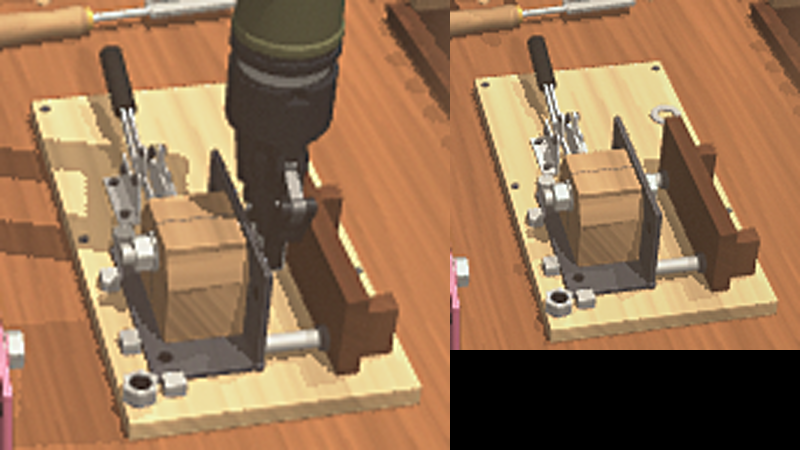

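The picture shows the handle still down at (118,80), the clamp arm on the foot, the bracket in its nest, and the fingers in the gap behind the plate. The forces are small and steady, so I'm handing in.

```bash
python3 - <<'E'
from h import *
print(robot.job_done()); s=telemetry.read_state(); print(s["t"],s["grip_width"],s["force"])
E
```

```text
the job is handed in; nothing more can be done
None
the job is handed in; nothing more can be done
```

The clamp is locked, the bolt head is gripped across two flats, and I handed the job in at about 15.3 s of the 45 s allowed.

- **Clamp:** I pinched the handle grip and swung it down until it met a hard stop. Two further 2.8 mm pushes moved it only about 0.3 mm each, while the force rose about 10 N each time. I then let go, and the pictures after release and at the end show the handle down and the arm on the bracket's foot. My angle estimate at the stop, about 1.38 rad, is above the nominal 1.32. I put that down to a few millimetres of error in my pivot estimate.
- **Bolt head:** I lowered the open fingers into the gap with no contact and closed at 20 N. The opening read 23.6 mm, which means the pads are on flats, as corners would read 25–28 mm. I shifted 1.7 mm sideways to ease a 6.5 N side force, then gripped at 80 N. The opening then read 22.3 mm. That is below the 24 mm flats, which I put down to pad give: the 20 mm handle read 19 mm at 40 N.
- **Last checks:** The remaining force on the wrist was about 7 N. The last side picture shows the bracket in its nest and the mallet standing as before. I did not separately measure the bolt's angle or test the hold by turning it. I did not check the other loose parts one by one, and the gripper hides the spare washer in that last picture.

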